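# Renew relays in a clamped relay base and torque the clamp nut

### The job

Slacken the clamp nut of the relay base by swinging the wrench on it anticlockwise (seen from above) to its stop; then pull the burnt-out relays (red caps) and put them in the blue scrap bin just behind the base (not the bin of cells), and plug every fresh relay (green cap) fully home in a free socket. Once all are in, swing the wrench clockwise until the nut is fully tight and the handle clicks (gives at its neck by five to fifteen degrees; do not force it further), then ease off and let go, leaving the nut tight and the handle straight. Do not disturb the green battery pack and the copper block standing about.

Things in the scene. Friction and masses are not known exactly. Their poses are not given: they have to be found in the camera images.
- relay_base: grey relay base, 64 (x) x about 270 (y) x 24 mm, fixed to the bench. Origin: on the bench under the middle socket; y axis along the row of sockets (hole0 at y +58 mm, hole1 at 0, hole2 at -58 mm); the clamp nut stands at y -126 mm, x 0. A thin steel bar on top (4.5 mm high, 17 mm or more beside the row's centre line) creeps in as the nut is tightened; it is only an indicator
- relay_base_hole0 (a point): centre of the mouth of socket 0, level with the top of the base (24 mm above the bench). The socket is 27 (x) x 35 (y) mm, 14 mm deep, with a 2 mm chamfer. A relay fully home has its body's shoulder down on the base's top: its origin is then 12 mm below this point
- relay_base_hole1 (a point): centre of the mouth of socket 1, level with the top of the base (24 mm above the bench). The socket is 27 (x) x 35 (y) mm, 14 mm deep, with a 2 mm chamfer. A relay fully home has its body's shoulder down on the base's top: its origin is then 12 mm below this point
- relay_base_hole2 (a point): centre of the mouth of socket 2, level with the top of the base (24 mm above the bench). The socket is 27 (x) x 35 (y) mm, 14 mm deep, with a 2 mm chamfer. A relay fully home has its body's shoulder down on the base's top: its origin is then 12 mm below this point
- fresh_0: white relay block with a green cap: body 30 (x) x 40 (y) x 30 mm on top of a black plug 24 (x) x 32 (y) mm, 12 mm deep; 42 mm high in all, about 90 g. Origin: centre of the plug's underside; z up through the cap; a half turn about z makes no difference. Fresh; stands on the right-hand part of the bench. Two or three are there
- fresh_1: white relay block with a green cap: body 30 (x) x 40 (y) x 30 mm on top of a black plug 24 (x) x 32 (y) mm, 12 mm deep; 42 mm high in all, about 90 g. Origin: centre of the plug's underside; z up through the cap; a half turn about z makes no difference. Fresh; stands on the right-hand part of the bench. Two or three are there
- fresh_2: white relay block with a green cap: body 30 (x) x 40 (y) x 30 mm on top of a black plug 24 (x) x 32 (y) mm, 12 mm deep; 42 mm high in all, about 90 g. Origin: centre of the plug's underside; z up through the cap; a half turn about z makes no difference. Fresh; stands on the right-hand part of the bench. Two or three are there
- dud_0: white relay block with a red cap: body 30 (x) x 40 (y) x 30 mm on top of a black plug 24 (x) x 32 (y) mm, 12 mm deep; 42 mm high in all, about 90 g. Origin: centre of the plug's underside; z up through the cap; a half turn about z makes no difference. Burnt out; at the start home in socket 0. Two or three are there
- dud_1: white relay block with a red cap: body 30 (x) x 40 (y) x 30 mm on top of a black plug 24 (x) x 32 (y) mm, 12 mm deep; 42 mm high in all, about 90 g. Origin: centre of the plug's underside; z up through the cap; a half turn about z makes no difference. Burnt out; at the start home in socket 1. Two or three are there
- dud_2: white relay block with a red cap: body 30 (x) x 40 (y) x 30 mm on top of a black plug 24 (x) x 32 (y) mm, 12 mm deep; 42 mm high in all, about 90 g. Origin: centre of the plug's underside; z up through the cap; a half turn about z makes no difference. Burnt out; at the start home in socket 2. Two or three are there
- scrap_bin: blue open parts bin for scrap, loose, 0.5 kg, 155 (x) x 118 (y) mm; inside 136 x 98 mm, floor 3 mm thick, walls 66 mm high at the y sides, 45 mm at -x, 82 mm at +x. Origin: centre of its underside. A thin green circuit board lies on its floor and does not matter; the other blue bin, full of cells, is not meant
- nut (a joint): clamp nut with the head of a click wrench fixed on it, upright axis: 0 = slackened to its stop, 0.9 rad = fully tight (stop); it grows clockwise seen from above. At 0 the wrench points 50 degrees clockwise of the base's +x axis, at 0.9 rad 102 degrees clockwise of it. Friction about 0.5 N m, stays where it is left
- wrench_handle (a joint): breakaway joint of the click wrench, upright axis 40 mm from the nut's axis: 0 = handle straight. Clockwise it gives at about 1.2 N m (some 11 N at the grip), then yields at nearly that torque to a stop at 0.4 rad, and springs straight when eased. It has clicked from 0.08 rad with the nut tight; beyond 0.30 rad it is being forced. Anticlockwise it is rigid
- nut_axis (a point): point on the nut's upright axis, at the height of the handle's centre line, 50 mm above the bench
- handle_grip (a point): middle of the black rubber grip of the wrench (24 mm thick, 86 mm long, lying level, 150 mm from the nut's axis, its centre line 50 mm above the bench, with nothing below it); its x axis points outwards along the handle
- pack_green: bystander: flat pack of four green cells, 75 x 66 x 19 mm; origin: centre of its underside
- copper_block: bystander: copper-coloured anvil block with steel pegs on top, 40 x 52 x 72 mm, 0.6 kg; origin: centre of its underside
Things that resemble listed ones, but are neither listed nor needed, are in the scene too. Leave any brown or pink look-alike of the dud_1 alone.

How it is judged:
By the outcome, as a careful person would: the job done as asked, in the order asked, and still so for the second after the job is handed in, with the robot touching nothing.
Of dud_0, dud_1, dud_2 only 2 to 3 are there at a start; the rules pass over those that are not, and their reading is None.
Of fresh_0, fresh_1, fresh_2 only 2 to 3 are there at a start; the rules pass over those that are not, and their reading is None.
At some moment in a run one of fresh_0, fresh_1, fresh_2, scrap_bin may be knocked a few centimetres aside while the robot is not near it.
Once in a run the grip may slacken for a moment while it holds something.
It also fails if it takes over 210 s, if anything falls off the work surface, if the arm or the gripper's body presses on something with over 40 N, if the wrist force passes 120 N, or if a joint passes its speed limit or range.

### The arm

A 7-joint arm with a two-finger parallel gripper is mounted at the origin on a cart in front of the work surface, level with it; the furniture and walls round the work are solid. World frame = base frame: x ahead of the robot, y to its left, z up, the work surface at z = 0. Lengths are in m, angles in rad, forces in N, time in s.
With the tool pointing down it reaches from about 0.425 to 0.875 m from the base axis. Payload 4.7 kg.
Tool frame: the origin (TCP) lies between the finger pads; the fingertips stand 14 mm ahead of it and the grasp point (between the pads) lies 5 mm behind it; z points along the fingers, y is the line along which they close (so a half turn about z gives the same grasp; the last joint's range is limited). The gripper opens to 87 mm and grips with 3 to 60 N. Pads are 19 mm wide; open, the fingers measure 117 mm over their backs; the gripper's body (75 mm by 190 mm) begins 51 mm behind the grasp point.
Start: joints at [1.259, 0.321, -0.07, 1.45, 0.023, 1.371, -0.057], TCP at [0.208, -0.616, 0.237] pointing down, gripper open.
Joint ranges: [-2.86, 2.86], [-0.3, 2.09], [-1.38, 1.24], [0.06, 2.45], [-1.56, 4.7], [0.09, 2.05], [-2.69, 2.69]. Speed limits (rad/s): [2.57, 2.57, 3.14, 3.14, 3.14, 3.14, 3.14].

### API

Orientations are given as a rotation vector (axis times angle).
In Python, from bench import get_state, get_image, camera_params, close_job gives the robot as it stands. The module is installed in compiled form; this text tells all that it offers.
- The arm moves only by the tool arm_command, never from a script. Its argument "motion" is a list of rows, each a list of 5 numbers: the finger opening in mm, from 0 to 87, then the shift along the tool's x, y, z in mm, then the turn about the tool's z in degrees. In form: [[gripper, x, y, z, spin], ...]. A call has 1 to 5 rows; each row is the pose to reach, as a shift and turn from the pose commanded when the call began, along the tool's axes at that moment; what a row does not reach only later rows make up. A row lasts 1/12 s, in which the tool goes at most 41.7 mm and 7.16 degrees, less where a joint would pass 70% of its speed; a pose out of reach is approached as far as the arm can. A call with a gripper value outside its range is refused whole. The fingers move at their own pace and stop on an object; "newtons" is the grip in N (left out, the last holds). Time passes only in rows, so rows that repeat a pose let the fingers close. It gives the time, the measured TCP pose, the force, the opening and the grip force at its end, in the units of the state.
- get_state(): the state, without advancing time (a new reading comes with each control period).
- get_image(name): name is "side" or "top" or "wrist"; returns (picture, depth): 400x640x3 uint8, red, green, blue; 400x640 float32, m along the optical axis (not along the pixel's ray), 0 where there is no reading.
- camera_params(name): a dict with "intrinsics" (3x3 intrinsics, pixels), "extrinsics" (4x4, takes a point from camera to world coordinates). Camera axes: x right, y down, z forward; pixel columns grow to the right and rows downward; lengths in m; the calibration is good to about 2 mm. A picture is of the moment at which its call begins: read the wrist's pose just before it. camera_params takes no time and is no camera call; for the wrist camera it gives the pose at the moment of the call.
- close_job(): hands the job in; it is judged then, once.
The state is a dict: "time": time; "joint_positions": joint angles; "qd": joint speeds; "joint_torque": joint torques, N m; "position": TCP position; "tool_rot": TCP orientation; "ft_force": force on the tool from outside, world axes, zero at the start; "torque": the same for the moment, N m; "grip_width": opening from 0.0 (shut) to 1.0 (fully open); "grip_force": force on a finger pad.
Only numpy, scipy, OpenCV 4.12 (cv2) and the standard library are available. Lean on these libraries where they do the work, as an engineer would, in place of code of your own. Each camera call takes 0.05 s, during which the arm holds its last target. There are 200 camera calls.

## Working session

There is one attempt and no reset: what is moved stays moved. The work goes in short steps, Python scripts to look and compute and a tool call to move; the robot and the scene stay as the last step left them, time stands still between calls to the robot, and variables do not carry over. Pictures are saved under pics/ and viewed, at most 14 in all, crops included, and the job is handed in when it is done.

Besides the shell and the picture viewer there is one more tool, called as name([rows], argument=value, ...), one row to a line, values as JSON. arm_command: Moves the arm, as the interface text tells. Its arguments: {"type":"object","properties":{"motion":{"type":"array"},"newtons":{"type":"number"}},"required":["motion"]}

```bash
mkdir -p pics; python3 - <<'E'
from bench import *
import cv2,numpy as np
s=get_state();print(s)
for n in("top","side"):
    p,d=get_image(n);c=camera_params(n);np.savez(n+"0.npz",p=p,d=d,K=c["intrinsics"],E=c["extrinsics"])
    cv2.imwrite(f"pics/{n}0.png",p[:,:,::-1]);print(n,c)
E
```

```text
{'time': 0.0, 'joint_positions': array([ 1.2590992 ,  0.32180935, -0.0700931 ,  1.45168867,  0.02259872,
        1.37080087, -0.05690718]), 'qd': array([ 1.33411179e-03,  2.41184140e-04, -6.71804682e-04, -2.99682668e-04,
        3.41581969e-04, -5.41627086e-05,  1.94198876e-03]), 'joint_torque': array([ 7.27543738e-04, -4.91284096e+01, -4.03586207e-01, -3.12532425e+01,
       -6.39189966e-02,  4.38356667e-02,  1.68796796e-04]), 'position': array([ 0.2078291 , -0.61531373,  0.23546356]), 'tool_rot': array([-3.09814317e+00, -5.09244965e-01,  6.36367320e-04]), 'ft_force': array([ 0.82502283,  0.09642653, -0.91427908]), 'torque': array([ 0.02681479, -0.02525712,  0.04523808]), 'grip_force': 0.0, 'grip_width': 0.9987534113170198}
top {'intrinsics': array([[453.13896402,   0.        , 316.40271073],
       [  0.        , 453.13896402, 201.04442939],
       [  0.        ,   0.        ,   1.        ]]), 'extrinsics': array([[-0.08500122, -0.97411115,  0.20948091,  0.27063799],
       [-0.99637935,  0.08273633, -0.01956781, -0.06697042],
       [ 0.00172954, -0.21038574, -0.97761692,  1.13516802],
       [ 0.        ,  0.        ,  0.        ,  1.        ]])}
side {'intrinsics': array([[418.24500681,   0.        , 317.86718393],
       [  0.        , 418.24500681, 200.10638072],
       [  0.        ,   0.        ,   1.        ]]), 'extrinsics': array([[ 0.98963706, -0.03635869,  0.13891194,  0.3631981 ],
       [-0.14230294, -0.3776422 ,  0.9149515 , -1.04716473],
       [ 0.01919257, -0.92523749, -0.37890267,  0.48214854],
       [ 0.        ,  0.        ,  0.        ,  1.        ]])}
```

View pics/top0.png

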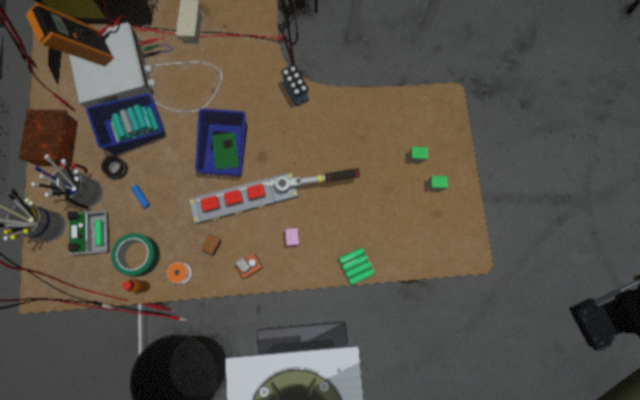

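View pics/side0.png

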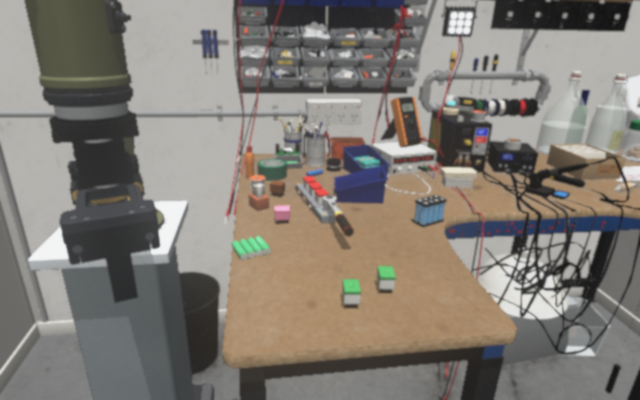

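The top view shows:
- Red caps in the base at (210,203), (234,198) and (257,191).
- Nut at (282,183), with its grip at (341,175).
- Green-capped fresh relays at (420,153) and (439,182).
- Scrap bin with the board at (222,142). The bin of cells at (125,120) is not the one wanted.

Look-alikes to leave alone are the brown block (211,243), pink block (292,237), green pack (356,266), copper block (248,264) and orange-capped bottle (133,286).

```bash
cat > h.py <<'E'
from bench import *
import cv2,numpy as np
from scipy.spatial.transform import Rotation as R
def ray(c,uv,z):
    K,E=c["intrinsics"],c["extrinsics"]
    d=E[:3,:3]@np.linalg.solve(K,[uv[0],uv[1],1.]);o=E[:3,3]
    return o+d*(z-o[2])/d[2]
def mask(p,col):
    h=cv2.cvtColor(p,cv2.COLOR_RGB2HSV);H,S,V=[h[:,:,i].astype(int) for i in range(3)]
    m={'red':((H<6)|(H>174))&(S>150)&(V>90),'green':(H>50)&(H<75)&(S>130)&(V>110),
       'blue':(H>108)&(H<130)&(S>120)&(V>40),'dark':(V<60)}[col]
    return m.astype(np.uint8)
def blobs(m,amin=40):
    cs,_=cv2.findContours(m,cv2.RETR_EXTERNAL,cv2.CHAIN_APPROX_NONE)
    return [c for c in cs if cv2.contourArea(c)>amin]
def world_rect(c,cnt,z):
    "min area rect in world xy of a contour on plane z: centre, size (long,short), yaw deg of long axis in [-90,90)"
    P=np.array([ray(c,q[0]+0.0,z)[:2] for q in cnt])*1000
    (x,y),(w,h),a=cv2.minAreaRect(P.astype(np.float32))
    if w<h:w,h,a=h,w,a+90
    return np.round([x,y,w,h,(a+90)%180-90],1)
def to_tool(p,s=None):
    "world point (m) -> shift in tool axes mm"
    s=s or get_state()
    return np.round(R.from_rotvec(s["tool_rot"]).inv().apply(np.array(p)-s["position"])*1000,1)
def toolyaw(s=None):
    "world angle (deg) of the tool x and y axes"
    s=s or get_state();M=R.from_rotvec(s["tool_rot"]).as_matrix()
    return [round(float(np.degrees(np.arctan2(M[1,i],M[0,i]))),1) for i in(0,1)]
E
python3 - <<'E'
from h import *
f=np.load("top0.npz");c=dict(intrinsics=f["K"],extrinsics=f["E"]);p=f["p"]
for col,z in(("red",.054),("green",.042)):
    for b in blobs(mask(p,col)): print(col,b.mean(0).round(),world_rect(c,b,z))
for b in blobs(mask(p,"blue"),400): print("blue",b.mean(0).round(),world_rect(c,b,.06))
print("nut",ray(c,(282,184),.06),"grip",ray(c,(342,175),.055),"grip end",ray(c,(359,172),.05))
s=get_state();print(toolyaw(s),to_tool([.5,-.3,.2],s))
cw=camera_params("wrist");print(R.from_rotvec(s["tool_rot"]).inv().apply(cw["extrinsics"][:3,3]-s["position"]),cw["intrinsics"])
cv2.imwrite("pics/c1.png",cv2.resize(p[120:220,180:460,::-1],None,fx=2.8,fy=2.8,interpolation=cv2.INTER_CUBIC))
E
```

```text
red [[127. 285.]] [338.9 371.9  20.2  19.3 -67.7]
red [[210. 203.]] [519.1 171.6  38.8  29.3 -80.9]
red [[233. 197.]] [529.2 114.7  37.8  28.8 -80.3]
red [[256. 191.]] [539.4  58.2  37.3  28.9 -79.9]
green [[356. 266.]] [ 339.4 -169.3   68.9   61.6   19.6]
green [[ 98. 232.]] [472.3 446.4  62.   14.6   1. ]
green [[439. 182.]] [ 527.5 -396.5   38.    25.7   85.1]
green [[419. 153.]] [ 606.7 -357.8   36.5   26.4   85.2]
blue [[220. 142.]] [672.8 137.3 168.  116.6  -5.1]
blue [[124. 120.]] [750.2 375.5 173.2 123.4 -78.3]
nut [ 0.55064462 -0.00825166  0.06      ] grip [ 0.56228511 -0.15715803  0.055     ] grip end [ 0.56774827 -0.20040916  0.05      ]
[18.7, -71.3] [ 377.7 -205.2   35.9]
[ 0.08030503 -0.00124607 -0.14727327] [[344.70548068   0.         321.93798351]
 [  0.         344.70548068 198.923678  ]
 [  0.           0.           1.        ]]
```

View pics/c1.png

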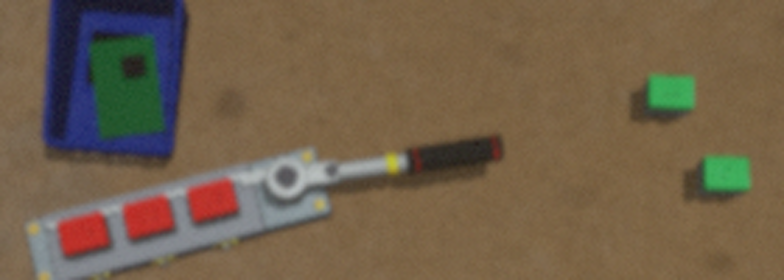

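The crop confirms it: the red caps are in the grey base, the scrap bin is the one with the board, and two fresh relays stand at the right. The row gives a base yaw of 10.2° and a predicted nut position of (551,-9), which matches the measured one. The wrench stands at about -86°.

First I move above the grip.

arm_command([
  [87,40,-26,0,0],
  [87,80,-53,0,0],
  [87,120,-80,0,0],
  [87,160,-107,0,0],
  [87,160,-107,0,0],
])

```text
time: 0.52
position: [0.3287, -0.4588, 0.2363]
tool_rot: [-3.097, -0.517, -0.002]
ft_force: [0.5, 0.7, 1.2]
grip_width: 1.002
grip_force: 0.0
```

arm_command([
  [87,40,-26,0,0],
  [87,80,-53,0,0],
  [87,120,-80,0,0],
  [87,160,-107,0,0],
  [87,160,-107,0,0],
])

```text
time: 0.93
position: [0.4454, -0.3057, 0.2365]
tool_rot: [-3.097, -0.517, -0.002]
ft_force: [0.1, -0.1, -0.4]
grip_width: 0.996
grip_force: 0.0
```

arm_command([
  [87,40,-26,0,0],
  [87,80,-53,0,0],
  [87,120,-80,0,0],
  [87,160,-107,0,0],
  [87,160,-107,0,0],
])

```text
time: 1.35
position: [0.562, -0.1528, 0.2364]
tool_rot: [-3.097, -0.517, -0.002]
ft_force: [-0.2, -0.5, -0.2]
grip_width: 0.999
grip_force: 0.0
```

arm_command([
  [60,0,0,0,-7],
  [60,0,0,0,-14],
  [60,0,0,0,-21],
  [60,0,0,0,-28],
  [60,0,0,0,-35],
])

```text
time: 1.77
position: [0.5598, -0.1579, 0.236]
tool_rot: [-2.798, -1.427, 0.001]
ft_force: [-0.1, 0.3, 0.1]
grip_width: 0.729
grip_force: 0.0
```

arm_command([
  [60,0,0,0,-7],
  [60,0,0,0,-14],
  [60,0,0,0,-21],
  [60,0,0,0,-28],
  [60,0,0,0,-35],
])

```text
time: 2.18
position: [0.5597, -0.158, 0.236]
tool_rot: [-2.24, -2.202, 0.001]
ft_force: [-1.2, -0.8, 0.1]
grip_width: 0.69
grip_force: 0.0
```

arm_command([
  [60,0,0,0,-5],
  [60,0,0,0,-5],
  [60,0,0,0,-5],
  [60,0,0,0,-5],
  [60,0,0,0,-5],
])

```text
time: 2.6
position: [0.5599, -0.1581, 0.2364]
tool_rot: [-2.151, -2.29, 0.0]
ft_force: [-0.8, 0.4, 0.1]
grip_width: 0.691
grip_force: 0.0
```

```bash
cat > snap.py <<'E'
import sys;from h import *
n=sys.argv[1];s=get_state();c=camera_params("wrist");p,d=get_image("wrist")
np.savez(n+".npz",p=p,d=d,K=c["intrinsics"],E=c["extrinsics"],pos=s["position"],rot=s["tool_rot"])
cv2.imwrite(f"pics/{n}.png",p[:,:,::-1]);print(s["position"],toolyaw(s),s["time"],s["joint_positions"].round(2))
E
python3 snap.py w1; python3 -c "
from h import *
f=np.load('w1.npz');c=dict(intrinsics=f['K'],extrinsics=f['E'])
for b in blobs(mask(f['p'],'red'),150): print(b.mean(0).round(),world_rect(c,b,.054))
"
```

```text
[ 0.55994459 -0.15808802  0.2364223 ] [93.6, 3.6] 2.6 [ 0.76  0.23 -0.61  1.61  0.13  1.35  0.19]
```

View pics/w1.png

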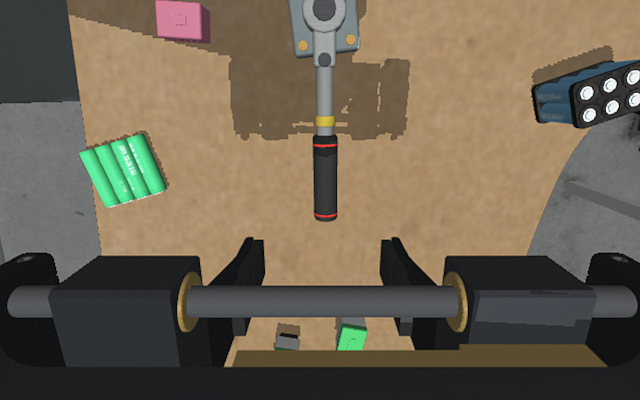

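The wrist view shows the handle straight ahead, with its grip at (325,180) and nut at (323,8), centred between the fingers. I descend to straddle it.

arm_command([
  [60,0,0,40,0],
  [60,0,0,80,0],
  [60,0,0,120,0],
  [60,0,0,150,0],
  [60,0,0,150,0],
])

```text
time: 3.07
position: [0.5549, -0.1571, 0.0799]
tool_rot: [-2.142, -2.283, 0.008]
ft_force: [-1.4, 0.5, 0.0]
grip_width: 0.687
grip_force: 0.0
```

arm_command([
  [60,0,0,15,0],
  [60,0,0,36,0],
  [60,0,0,36,0],
  [45,0,0,36,0],
  [45,0,0,36,0],
])

```text
time: 3.48
position: [0.5613, -0.1583, 0.0526]
tool_rot: [2.148, 2.289, 0.002]
ft_force: [0.4, 0.3, -0.5]
grip_width: 0.609
grip_force: 0.0
```

```bash
python3 - <<'E'
from h import *
f=np.load('w1.npz');c=dict(intrinsics=f['K'],extrinsics=f['E'])
print(ray(c,(323,8),.06),ray(c,(325,180),.062))
s=get_state();print(s["position"],s["ft_force"],s["grip_width"],toolyaw(s))
# straddle targets along the arc about the nut (as tool shifts from now)
n=np.array([.5514,-.0093]);
for a in(-80,-70,-60,-50,-42,-38,-35):
    q=n+.15*np.array([np.cos(np.radians(a)),np.sin(np.radians(a))]);print(a,to_tool([*q,.05],s),"spin",round(toolyaw(s)[1]-(a+90),1))
E
```

```text
[ 0.55061784 -0.00799789  0.06      ] [ 0.56177954 -0.15563657  0.062     ]
[ 0.56133328 -0.15831948  0.05260632] [ 0.39427722  0.33073518 -0.49660236] 0.6090273858508509 [93.7, 3.7]
-80 [ 0.3 16.2  2.6] spin -6.3
-70 [ 5.4 41.8  2.7] spin -16.3
-60 [14.9 66.1  2.7] spin -26.3
-50 [28.5 88.5  2.8] spin -36.3
-42 [ 42.1 104.4   2.8] spin -44.3
-38 [ 49.7 111.7   2.8] spin -48.3
-35 [ 55.7 116.7   2.8] spin -51.3
```

arm_command([
  [45,0,8,0,-3],
  [45,0,16,0,-6],
  [45,2,29,0,-11],
  [45,5,42,0,-16],
  [45,9,54,0,-21],
])

```text
time: 3.9
position: [0.6137, -0.1466, 0.0526]
tool_rot: [1.692, 2.646, -0.003]
ft_force: [-3.6, 0.2, 2.6]
grip_width: 0.522
grip_force: 1.7
```

```bash
cat > arc.py <<'E'
from h import *
import sys
s=get_state();print(s["position"],s["ft_force"].round(1),s["grip_width"],toolyaw(s),s["time"])
n=np.array([.5511,-.0087])
for a in map(float,sys.argv[1:]):
    q=n+.15*np.array([np.cos(np.radians(a)),np.sin(np.radians(a))]);print(a,to_tool([*q,.052],s),"spin",round(toolyaw(s)[1]-(a+90),1))
E
python3 arc.py -60 -50 -45 -40 -37 -35 -33
```

```text
[ 0.61366852 -0.14656866  0.05263899] [-3.6  0.2  2.6] 0.5217849017222241 [114.8, 24.8] 3.9
-60.0 [ 2.  14.6  0.6] spin -5.2
-50.0 [ 6.6 40.4  0.6] spin -15.2
-45.0 [10.6 52.8  0.6] spin -20.2
-40.0 [15.7 64.9  0.5] spin -25.2
-37.0 [19.2 71.9  0.5] spin -28.2
-35.0 [21.7 76.5  0.5] spin -30.2
-33.0 [24.4 81.   0.5] spin -32.2
```

arm_command([
  [45,2,15,0,-5],
  [45,4,28,0,-10],
  [45,7,40,0,-15],
  [45,11,53,0,-20],
  [45,16,65,0,-25],
])

```text
time: 4.32
position: [0.6667, -0.1069, 0.0527]
tool_rot: [1.08, 2.947, -0.005]
ft_force: [-1.6, -2.3, 0.3]
grip_width: 0.517
grip_force: 1.7
```

arm_command([
  [45,0,4,0,-1],
  [45,1,7,0,-2],
  [45,1,7,0,-2],
  [45,1,7,0,-2],
])

```text
time: 4.65
position: [0.6695, -0.0984, 0.0513]
tool_rot: [1.034, 2.966, -0.0]
ft_force: [-0.2, -1.4, 2.0]
grip_width: 0.52
grip_force: 0.7
```

```bash
python3 arc.py -40 -36 -33 -30; python3 -c "
from h import *
p,d=get_image('top');cv2.imwrite('pics/top1.png',cv2.resize(p[100:230,180:400,::-1],None,fx=3,fy=3,interpolation=cv2.INTER_CUBIC))"
```

```text
[ 0.66954647 -0.09838432  0.05127689] [-0.2 -1.4  2. ] 0.5202840312493995 [141.6, 51.6] 4.65
-40.0 [-1.4 -7.5 -0.7] spin 1.6
-36.0 [-1.3  3.  -0.7] spin -2.4
-33.0 [-0.8 10.8 -0.7] spin -5.4
-30.0 [ 0.2 18.6 -0.7] spin -8.4
```

arm_command([
  [45,0,2,0,-1],
  [45,0,4,0,-1],
  [45,0,4,0,-1],
])

```text
time: 4.95
position: [0.672, -0.095, 0.0507]
tool_rot: [1.006, 2.976, -0.001]
ft_force: [-1.5, -2.7, 1.9]
grip_width: 0.515
grip_force: 1.6
```

arm_command([
  [45,0,2,0,-1],
  [45,0,4,0,-1],
  [45,0,4,0,-1],
])

```text
time: 5.2
position: [0.6722, -0.0944, 0.0503]
tool_rot: [-0.98, -2.981, 0.009]
ft_force: [-7.1, -5.9, 6.8]
grip_width: 0.517
grip_force: 4.6
```

arm_command([
  [45,0,2,0,-1],
  [45,0,3,0,-1],
  [45,0,3,0,-1],
])

```text
time: 5.45
position: [0.6722, -0.0941, 0.0501]
tool_rot: [-0.955, -2.985, 0.015]
ft_force: [-11.8, -8.4, 9.4]
grip_width: 0.518
grip_force: 7.1
```

The nut has reached its stop: the force rose with no further travel. I back off and lift clear.

arm_command([
  [45,0,-12,0,2],
  [60,0,-20,0,2],
  [60,0,-20,-20,2],
  [60,0,-20,-60,2],
  [60,0,-20,-90,2],
])

```text
time: 5.87
position: [0.6647, -0.1044, 0.1416]
tool_rot: [-1.003, -2.977, -0.004]
ft_force: [2.0, 0.1, 0.0]
grip_width: 0.669
grip_force: 0.0
```

```bash
cat > go.py <<'E'
from h import *
import sys
s=get_state();x,y,z,a=map(float,sys.argv[1:5])
sp=toolyaw(s)[1]-a;sp=(sp+90)%180-90
print(s["position"].round(4),toolyaw(s),s["time"],s["ft_force"].round(1),"w",s["grip_width"]*87)
print("shift",to_tool([x/1000,y/1000,z/1000],s),"spin",round(sp,1),"j7",s["joint_positions"][6])
E
python3 go.py 530 115 160 10.2
```

```text
[ 0.6647 -0.1044  0.1416] [142.8, 52.8] 5.8667 [2.  0.1 0. ] w 58.19317673865831
shift [240.   93.2 -18. ] spin 42.6 j7 0.7920787143027588
```

arm_command([
  [60,0,0,-40,7],
  [60,0,0,-79,14],
  [60,0,0,-79,21],
  [60,0,0,-79,28],
  [60,0,0,-79,35],
])

```text
time: 6.28
position: [0.6655, -0.1042, 0.2206]
tool_rot: [1.858, 2.531, 0.005]
ft_force: [-0.4, -0.1, -1.3]
grip_width: 0.688
grip_force: 0.0
```

```bash
python3 go.py 540 40 220 10.2
```

```text
[ 0.6655 -0.1042  0.2206] [107.4, 17.4] 6.2833 [-0.4 -0.1 -1.3] w 59.88079930269494
shift [175.2 -76.5   0.4] spin 7.2 j7 0.23912303281047984
```

arm_command([
  [60,35,-15,0,2],
  [60,71,-31,0,4],
  [60,108,-47,0,6],
  [60,144,-63,0,7],
  [60,175,-76,0,7],
])

```text
time: 6.7
position: [0.5372, 0.0416, 0.2191]
tool_rot: [-2.002, -2.42, -0.002]
ft_force: [0.3, 1.2, -0.2]
grip_width: 0.689
grip_force: 0.0
```

arm_command([
  [60,0,0,0,0],
  [60,0,0,0,0],
])

```text
time: 6.87
position: [0.5384, 0.041, 0.2199]
tool_rot: [1.997, 2.423, 0.001]
ft_force: [0.4, -0.1, -0.2]
grip_width: 0.689
grip_force: 0.0
```

```bash
python3 snap.py w2; python3 -c "
from h import *
f=np.load('w2.npz');c=dict(intrinsics=f['K'],extrinsics=f['E'])
for b in blobs(mask(f['p'],'red'),150): print(b.mean(0).round(),world_rect(c,b,.054))
for b in blobs(mask(f['p'],'blue'),900): print('blue',b.mean(0).round(),world_rect(c,b,.06))
"
```

```text
[0.53839103 0.0409747  0.21992865] [101.0, 11.0] 6.8667 [ 0.57  0.15 -0.75  1.73  0.11  1.3  -0.02]
[[327. 165.]] [538.9  59.7  39.6  29.2 -79.6]
[[328. 100.]] [528.6 116.   39.4  29.5 -79.6]
[[329.  28.]] [518.8 172.3  39.8  28.8 -79.5]
blue [[501. 102.]] [675.5 140.6 176.  125.1  -9.4]
```

View pics/w2.png

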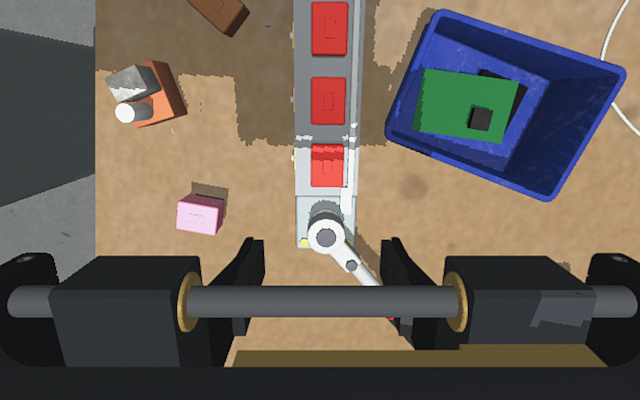

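The wrist view shows red caps at (327,165), (328,100) and (329,28), 57 mm apart as expected. The bin's rim corners are (438,12) and (388,135) on the low -x wall, and (625,72) and (548,200) on the high +x wall.

```bash
python3 - <<'E'
from h import *
f=np.load('w2.npz');c=dict(intrinsics=f['K'],extrinsics=f['E'])
L=[ray(c,u,.045)[:2]*1000 for u in((438,12),(388,135))];H=[ray(c,u,.082)[:2]*1000 for u in((625,72),(548,200))]
A=np.array(L+H);print(A.round(),A.mean(0).round(),np.linalg.norm(A[0]-A[1]),np.linalg.norm(A[0]-A[2]),np.linalg.norm(A[1]-A[3]))
print(np.degrees(np.arctan2(*(A[2]-A[0])[::-1])),np.degrees(np.arctan2(*(A[3]-A[1])[::-1])))
E
python3 go.py 538.9 59.7 100 10.3
```

```text
[[606. 204.]
 [589.  97.]
 [751. 182.]
 [732.  72.]] [669. 138.] 108.30007827380615 147.14106983157146 144.46119598709348
-8.614095564714784 -9.97026469273313
[0.5393 0.0388 0.2198] [100.8, 10.8] 6.9167 [ 0.  -0.1 -0.1] w 59.963385025623445
shift [ 20.7   3.3 119.7] spin 0.5 j7 -0.01861383105488121
```

arm_command([
  [60,20,3,40,0],
  [60,21,3,80,0],
  [60,21,3,120,0],
  [60,21,3,150,0],
  [60,21,3,150,0],
])

```text
time: 7.33
position: [0.5339, 0.0575, 0.0628]
tool_rot: [-2.001, -2.409, 0.011]
ft_force: [-1.1, 0.1, -0.6]
grip_width: 0.689
grip_force: 0.0
```

arm_command([
  [60,0,0,12,0],
  [60,0,0,25,0],
  [60,0,0,25,0],
  [60,0,0,25,0],
])

```text
time: 7.67
position: [0.5389, 0.0591, 0.0451]
tool_rot: [2.005, 2.417, 0.001]
ft_force: [0.7, 1.2, -0.1]
grip_width: 0.689
grip_force: 0.0
```

```bash
python3 go.py 538.9 59.7 44 10.3
```

```text
[0.5389 0.0591 0.0451] [100.6, 10.6] 7.6667 [ 0.7  1.2 -0.1] w 59.97181528950708
shift [0.6 0.1 1.1] spin 0.3 j7 -0.19140895249137677
```

Aligned. Grip and lift.

arm_command([
  [25,0,0,1,0],
  [25,0,0,1,0],
  [25,0,0,1,0],
  [25,0,0,1,0],
  [25,0,0,1,0],
], newtons=35)

```text
time: 8.08
position: [0.5384, 0.0593, 0.044]
tool_rot: [2.005, 2.418, 0.0]
ft_force: [0.6, -0.1, -1.0]
grip_width: 0.397
grip_force: 0.0
```

arm_command([
  [25,0,0,0,0],
  [25,0,0,0,0],
  [25,0,0,-5,0],
  [25,0,0,-10,0],
  [25,0,0,-15,0],
])

```text
time: 8.5
position: [0.5379, 0.0593, 0.0589]
tool_rot: [-2.005, -2.418, 0.001]
ft_force: [0.1, -0.4, -0.5]
grip_width: 0.344
grip_force: 35.0
```

arm_command([
  [25,0,0,-20,0],
  [25,0,0,-50,0],
  [25,0,0,-80,0],
  [25,0,0,-100,0],
  [25,0,0,-100,0],
])

```text
time: 8.92
position: [0.5405, 0.06, 0.1635]
tool_rot: [2.001, 2.414, 0.006]
ft_force: [0.2, -0.3, 0.0]
grip_width: 0.342
grip_force: 35.0
```

```bash
python3 go.py 697 115 150 10.3
```

```text
[0.5405 0.06   0.1635] [100.7, 10.7] 8.9167 [ 0.2 -0.3  0. ] w 29.710856572685312
shift [ 25.1 163.9  14.6] spin 0.4 j7 -0.09776923047097344
```

arm_command([
  [25,5,40,0,0],
  [25,11,80,0,0],
  [25,17,120,0,0],
  [25,22,160,0,0],
  [25,22,160,0,0],
])

```text
time: 9.33
position: [0.6951, 0.113, 0.1536]
tool_rot: [-2.001, -2.415, -0.003]
ft_force: [-0.6, -0.4, -1.8]
grip_width: 0.34
grip_force: 35.0
```

arm_command([
  [25,0,0,0,0],
  [25,0,0,40,0],
  [25,0,0,80,0],
  [25,0,0,115,0],
  [25,0,0,115,0],
])

```text
time: 9.75
position: [0.6863, 0.1098, 0.0371]
tool_rot: [-2.0, -2.414, 0.01]
ft_force: [-1.6, 1.7, -0.7]
grip_width: 0.335
grip_force: 35.0
```

arm_command([
  [25,0,0,0,0],
  [42,0,0,0,0],
  [42,0,0,0,0],
  [42,0,0,0,0],
])

```text
time: 10.08
position: [0.6926, 0.1103, 0.0464]
tool_rot: [2.004, 2.415, 0.003]
ft_force: [0.9, 0.3, -0.1]
grip_width: 0.454
grip_force: 0.0
```

arm_command([
  [42,0,0,-30,0],
  [42,0,0,-70,0],
  [50,0,0,-110,0],
  [60,0,0,-120,0],
  [60,0,0,-120,0],
])

```text
time: 10.5
position: [0.6942, 0.1116, 0.1707]
tool_rot: [2.001, 2.412, 0.012]
ft_force: [0.3, 0.3, 0.7]
grip_width: 0.623
grip_force: 0.0
```

```bash
python3 go.py 528.6 116 160 10.3
```

```text
[0.6942 0.1116 0.1707] [100.6, 10.6] 10.5 [0.3 0.3 0.7] w 54.22894804483535
shift [  35.  -162.1    8.9] spin 0.3 j7 -0.24103232039291325
```

arm_command([
  [60,9,-40,0,0],
  [60,18,-80,0,0],
  [60,27,-120,0,0],
  [60,35,-155,0,0],
  [60,35,-162,0,0],
])

```text
time: 10.92
position: [0.5191, 0.1157, 0.1622]
tool_rot: [-2.0, -2.42, 0.01]
ft_force: [0.1, 0.9, 0.3]
grip_width: 0.69
grip_force: 0.0
```

arm_command([
  [60,0,0,40,0],
  [60,0,0,75,0],
  [60,0,0,90,0],
  [60,0,0,95,0],
  [60,0,0,95,0],
])

```text
time: 11.33
position: [0.5247, 0.1146, 0.0673]
tool_rot: [-2.004, -2.417, 0.003]
ft_force: [0.5, 0.4, 0.7]
grip_width: 0.685
grip_force: 0.0
```

```bash
python3 go.py 528.6 116 44 10.3
```

```text
[0.5247 0.1146 0.0673] [100.7, 10.7] 11.3333 [0.5 0.4 0.7] w 59.585774210201286
shift [ 0.6  4.1 23.3] spin 0.4 j7 -0.28892285946843266
```

arm_command([
  [60,1,4,10,0],
  [60,1,4,20,0],
  [60,1,4,23,0],
  [60,1,4,23,0],
  [40,1,4,23,0],
])

```text
time: 11.75
position: [0.5295, 0.1168, 0.0456]
tool_rot: [-2.005, -2.418, -0.0]
ft_force: [-0.0, 0.0, -0.3]
grip_width: 0.668
grip_force: 0.0
```

arm_command([
  [25,0,0,0,0],
  [25,0,0,0,0],
  [25,0,0,0,0],
  [25,0,0,0,0],
  [25,0,0,0,0],
])

```text
time: 12.17
position: [0.5295, 0.1166, 0.0457]
tool_rot: [2.005, 2.418, 0.0]
ft_force: [0.2, -0.1, 0.7]
grip_width: 0.343
grip_force: 35.0
```

arm_command([
  [25,0,0,0,0],
  [25,0,0,-5,0],
  [25,0,0,-10,0],
  [25,0,0,-20,0],
  [25,0,0,-40,0],
])

```text
time: 12.58
position: [0.5278, 0.1163, 0.0848]
tool_rot: [-2.003, -2.416, 0.004]
ft_force: [-0.4, 0.3, 0.3]
grip_width: 0.346
grip_force: 35.0
```

arm_command([
  [25,0,0,-40,0],
  [25,0,0,-75,0],
  [25,0,0,-80,0],
  [25,0,0,-80,0],
])

```text
time: 12.92
position: [0.5314, 0.1173, 0.1692]
tool_rot: [2.002, 2.414, 0.007]
ft_force: [-0.6, 0.5, -2.3]
grip_width: 0.343
grip_force: 35.0
```

```bash
python3 go.py 701 155 163 10.3
```

```text
[0.5314 0.1173 0.1692] [100.7, 10.7] 12.9167 [-0.6  0.5 -2.3] w 29.813522400437737
shift [  5.6 173.6   7.4] spin 0.4 j7 -0.2143076894114115
```

arm_command([
  [25,1,40,0,0],
  [25,3,80,0,0],
  [25,5,120,0,0],
  [25,6,158,0,0],
  [25,6,173,0,0],
])

```text
time: 13.33
position: [0.701, 0.1548, 0.1621]
tool_rot: [-2.005, -2.416, 0.001]
ft_force: [-1.7, -0.7, -0.7]
grip_width: 0.348
grip_force: 35.0
```

arm_command([
  [25,0,0,20,0],
  [25,0,0,58,0],
  [25,0,0,95,0],
  [25,0,0,112,0],
  [25,0,0,118,0],
])

```text
time: 13.75
position: [0.6942, 0.1532, 0.0407]
tool_rot: [-2.0, -2.414, 0.013]
ft_force: [-1.0, 0.0, -1.5]
grip_width: 0.343
grip_force: 35.0
```

arm_command([
  [25,0,0,0,0],
  [42,0,0,0,0],
  [42,0,0,0,0],
  [42,0,0,0,0],
])

```text
time: 14.08
position: [0.6997, 0.1552, 0.0501]
tool_rot: [2.004, 2.416, 0.005]
ft_force: [-0.3, -1.0, 0.8]
grip_width: 0.452
grip_force: 0.0
```

arm_command([
  [42,0,0,-30,0],
  [42,0,0,-70,0],
  [50,0,0,-110,0],
  [60,0,0,-118,0],
  [60,0,0,-118,0],
])

```text
time: 14.5
position: [0.7011, 0.1561, 0.1727]
tool_rot: [2.001, 2.413, 0.013]
ft_force: [0.3, 1.0, -1.4]
grip_width: 0.626
grip_force: 0.0
```

```bash
python3 go.py 518.8 172.3 163 10.3
```

```text
[0.7011 0.1561 0.1727] [100.7, 10.7] 14.5 [ 0.3  1.  -1.4] w 54.46095105141843
shift [  49.6 -176.3    7.8] spin 0.4 j7 -0.31202828196168314
```

arm_command([
  [60,11,-40,0,0],
  [60,22,-80,0,0],
  [60,33,-120,0,0],
  [60,44,-158,0,0],
  [60,50,-176,0,0],
])

```text
time: 14.92
position: [0.511, 0.1719, 0.1645]
tool_rot: [-2.002, -2.421, 0.006]
ft_force: [0.0, 0.8, 1.0]
grip_width: 0.685
grip_force: 0.0
```

arm_command([
  [60,0,0,40,0],
  [60,0,0,75,0],
  [60,0,0,90,0],
  [60,0,0,95,0],
  [60,0,0,95,0],
])

```text
time: 15.33
position: [0.515, 0.1708, 0.0693]
tool_rot: [-2.004, -2.417, 0.003]
ft_force: [-0.4, 0.1, 0.8]
grip_width: 0.685
grip_force: 0.0
```

```bash
python3 go.py 518.8 172.3 44 10.3
```

```text
[0.515  0.1708 0.0693] [100.7, 10.7] 15.3333 [-0.4  0.1  0.8] w 59.57396597933503
shift [ 0.8  4.  25.3] spin 0.4 j7 -0.4135981596129005
```

arm_command([
  [60,1,4,10,0],
  [60,1,4,20,0],
  [60,1,4,25,0],
  [60,1,4,25,0],
  [40,1,4,25,0],
])

```text
time: 15.75
position: [0.5197, 0.1729, 0.0454]
tool_rot: [-2.005, -2.418, 0.0]
ft_force: [-0.4, 0.4, 0.5]
grip_width: 0.664
grip_force: 0.0
```

arm_command([
  [25,0,0,0,0],
  [25,0,0,0,0],
  [25,0,0,0,0],
  [25,0,0,0,0],
  [25,0,0,0,0],
])

```text
time: 16.17
position: [0.5199, 0.1728, 0.0457]
tool_rot: [2.005, 2.418, -0.0]
ft_force: [0.3, 0.1, 0.4]
grip_width: 0.341
grip_force: 35.0
```

arm_command([
  [25,0,0,0,0],
  [25,0,0,-5,0],
  [25,0,0,-10,0],
  [25,0,0,-20,0],
  [25,0,0,-40,0],
])

```text
time: 16.58
position: [0.5183, 0.1723, 0.0847]
tool_rot: [-2.004, -2.417, 0.005]
ft_force: [-1.1, -0.9, -0.4]
grip_width: 0.346
grip_force: 35.0
```

arm_command([
  [25,0,0,-40,0],
  [25,0,0,-75,0],
  [25,0,0,-80,0],
  [25,0,0,-80,0],
])

```text
time: 16.92
position: [0.5218, 0.1738, 0.1692]
tool_rot: [2.002, 2.415, 0.008]
ft_force: [-0.1, -0.0, -0.3]
grip_width: 0.34
grip_force: 35.0
```

```bash
python3 go.py 637 123 163 10.3; python3 snap.py w3; python3 -c "
from h import *
p,d=get_image('top');cv2.imwrite('pics/top2.png',cv2.resize(p[90:230,160:400,::-1],None,fx=3,fy=3,interpolation=cv2.INTER_CUBIC))"
```

```text
[0.5218 0.1738 0.1692] [100.7, 10.7] 16.9167 [-0.1 -0.  -0.3] w 29.58167879058773
shift [-71.3 103.7   6.9] spin 0.4 j7 -0.3387589433921421
[0.5218131  0.1738103  0.16921705] [100.7, 10.7] 16.9167 [ 0.39  0.24 -0.86  1.77  0.2   1.21 -0.34]
```

View pics/w3.png

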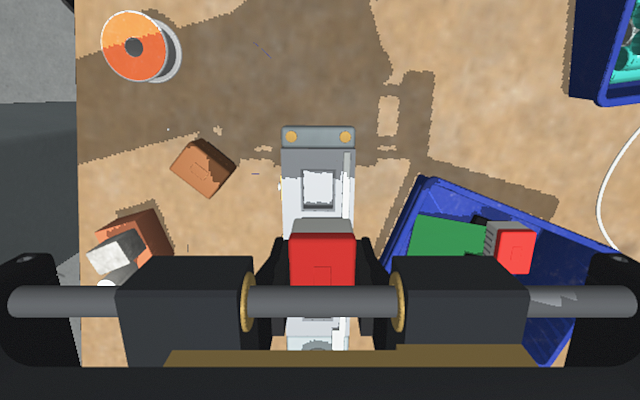

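The third dud is held at (322,260), and a dud lies in the bin at (515,248). Now I drop this one in the bin too.

arm_command([
  [25,-20,30,0,0],
  [25,-40,60,0,0],
  [25,-60,88,0,0],
  [25,-71,104,0,0],
  [25,-71,104,0,0],
])

```text
time: 17.43
position: [0.6378, 0.1177, 0.162]
tool_rot: [-2.012, -2.411, 0.004]
ft_force: [-0.5, -1.0, -1.1]
grip_width: 0.34
grip_force: 35.0
```

arm_command([
  [25,0,0,20,0],
  [25,0,0,58,0],
  [25,0,0,95,0],
  [25,0,0,110,0],
  [25,0,0,115,0],
])

```text
time: 17.85
position: [0.631, 0.1218, 0.0455]
tool_rot: [-2.0, -2.415, 0.011]
ft_force: [-1.1, -0.7, -1.7]
grip_width: 0.344
grip_force: 35.0
```

arm_command([
  [25,0,0,0,0],
  [42,0,0,0,0],
  [42,0,0,0,0],
  [42,0,0,0,0],
])

```text
time: 18.18
position: [0.6367, 0.1229, 0.053]
tool_rot: [2.004, 2.416, 0.004]
ft_force: [0.6, 0.1, -0.3]
grip_width: 0.45
grip_force: 0.0
```

arm_command([
  [42,0,0,-30,0],
  [42,0,0,-70,0],
  [50,0,0,-110,0],
  [60,0,0,-118,0],
  [60,0,0,-118,0],
])

```text
time: 18.6
position: [0.6381, 0.1236, 0.1747]
tool_rot: [2.001, 2.413, 0.011]
ft_force: [0.8, 0.4, -0.3]
grip_width: 0.623
grip_force: 0.0
```

```bash
python3 go.py 580 -250 220 10.3;python3 - <<'E'
from h import *
p,d=get_image('top');c=camera_params('top');np.save('top3.npy',p)
for b in blobs(mask(p,"green")): print(b.mean(0).round(),world_rect(c,b,.042))
for b in blobs(mask(p,"red"),15): print("red",b.mean(0).round(),world_rect(c,b,.045))
E
```

```text
[0.6381 0.1236 0.1747] [100.7, 10.7] 18.6 [ 0.8  0.4 -0.3] w 54.17253175378793
shift [-356.5 -125.8  -46.3] spin 0.4 j7 -0.2758479854350531
[[356. 266.]] [ 338.8 -169.6   69.8   61.6   19.5]
[[ 98. 232.]] [472.3 446.5  62.   14.6   0.8]
[[439. 182.]] [ 527.5 -396.4   38.    25.7   85.1]
[[419. 153.]] [ 606.7 -357.8   36.5   26.4   85.2]
red [[163. 315.]] [262.9 290.9  71.6   6.2  74.7]
red [[158. 307.]] [284.2 303.5  55.8   7.4  76. ]
red [[127. 285.]] [339.9 375.9  21.5  18.6  85.1]
```

arm_command([
  [60,-30,-10,-20,0],
  [60,-68,-21,-30,0],
  [60,-106,-33,-30,0],
  [60,-144,-45,-30,0],
  [60,-181,-57,-30,0],
])

```text
time: 19.07
position: [0.6115, -0.0683, 0.1974]
tool_rot: [-2.005, -2.418, 0.002]
ft_force: [1.2, 0.2, -0.6]
grip_width: 0.692
grip_force: 0.0
```

arm_command([
  [60,-38,-12,0,0],
  [60,-76,-24,0,0],
  [60,-113,-36,0,0],
  [60,-150,-47,0,0],
  [60,-181,-57,0,0],
])

```text
time: 19.48
position: [0.5884, -0.258, 0.197]
tool_rot: [-2.007, -2.415, 0.003]
ft_force: [0.7, 0.1, -0.4]
grip_width: 0.69
grip_force: 0.0
```

arm_command([
  [60,-38,-12,0,0],
  [60,-76,-24,0,0],
  [60,-113,-36,0,0],
  [60,-150,-47,0,0],
  [60,-181,-57,0,0],
])

```text
time: 19.9
position: [0.5656, -0.4462, 0.1967]
tool_rot: [-2.007, -2.415, 0.003]
ft_force: [0.3, -0.4, -0.4]
grip_width: 0.691
grip_force: 0.0
```

arm_command([
  [60,0,0,0,7],
  [60,0,0,0,14],
  [60,0,0,0,16],
  [60,0,0,0,16],
  [60,0,0,0,16],
])

```text
time: 20.32
position: [0.5671, -0.4426, 0.1972]
tool_rot: [-2.319, -2.116, 0.001]
ft_force: [-0.3, -0.0, -0.2]
grip_width: 0.691
grip_force: 0.0
```

```bash
python3 snap.py w4; python3 -c "
from h import *
f=np.load('w4.npz');c=dict(intrinsics=f['K'],extrinsics=f['E'])
for b in blobs(mask(f['p'],'green'),150): print(b.mean(0).round(),world_rect(c,b,.042))
"
```

```text
[ 0.5671437  -0.44259276  0.19722705] [84.8, -5.2] 20.3167 [ 0.99  0.54 -0.54  1.29  0.27  1.39  0.37]
[[274. 141.]] [ 527.7 -397.5   39.1   29.5   84.7]
[[361.  86.]] [ 606.1 -358.5   39.2   29.9   82.1]
```

View pics/w4.png

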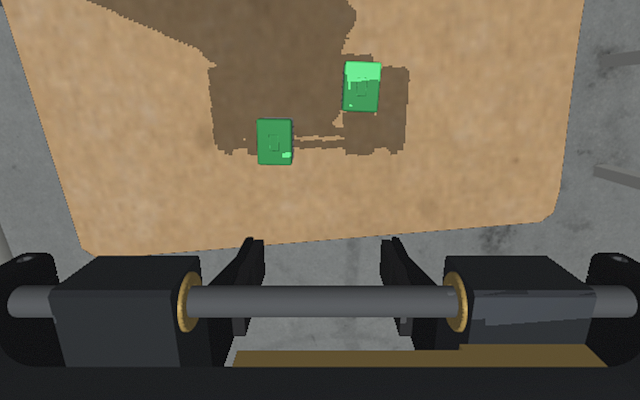

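The wrist view shows fresh relays at (274,141) and (361,86), both 39 x 30 mm as they should be. I take the first.

arm_command([
  [60,20,-20,30,0],
  [60,41,-43,65,0],
  [60,41,-43,95,0],
  [60,41,-43,115,0],
  [60,41,-43,120,0],
])

```text
time: 20.78
position: [0.5254, -0.3961, 0.0739]
tool_rot: [-2.315, -2.113, 0.003]
ft_force: [-0.9, 1.0, 0.2]
grip_width: 0.687
grip_force: 0.0
```

arm_command([
  [60,0,0,0,0],
  [60,0,0,0,0],
  [60,0,0,0,0],
])

```text
time: 21.03
position: [0.5301, -0.399, 0.0807]
tool_rot: [2.32, 2.114, 0.001]
ft_force: [-0.6, -0.2, -0.6]
grip_width: 0.692
grip_force: 0.0
```

```bash
python3 go.py 527.7 -397.5 34 -5.3
```

```text
[ 0.5301 -0.399   0.0807] [84.7, -5.3] 21.0333 [-0.6 -0.2 -0.6] w 60.22838135778198
shift [ 1.4 -2.7 46.7] spin 0.0 j7 0.3160087561852488
```

arm_command([
  [60,1,-3,20,0],
  [60,1,-3,38,0],
  [60,1,-3,46,0],
  [60,1,-3,46,0],
  [60,1,-3,46,0],
])

```text
time: 21.45
position: [0.5264, -0.3972, 0.0335]
tool_rot: [2.322, 2.115, 0.0]
ft_force: [0.4, -0.0, -0.1]
grip_width: 0.688
grip_force: 0.0
```

arm_command([
  [25,0,0,0,0],
  [25,0,0,0,0],
  [25,0,0,0,0],
  [25,0,0,0,0],
  [25,0,0,0,0],
], newtons=40)

```text
time: 21.87
position: [0.526, -0.397, 0.0331]
tool_rot: [2.322, 2.115, 0.0]
ft_force: [1.1, 0.1, -0.6]
grip_width: 0.393
grip_force: 0.5
```

arm_command([
  [25,0,0,0,0],
  [25,0,0,0,0],
  [25,0,0,0,0],
])

```text
time: 22.12
position: [0.5262, -0.3969, 0.033]
tool_rot: [2.321, 2.115, 0.001]
ft_force: [0.8, 0.3, 1.9]
grip_width: 0.345
grip_force: 40.0
```

```bash
python3 go.py 527.7 -397.5 34 -5.3
```

```text
[ 0.5262 -0.3969  0.033 ] [84.7, -5.3] 22.1167 [0.8 0.3 1.9] w 30.00293048764822
shift [-0.4  1.5 -1. ] spin 0.0 j7 0.29737378723672286
```

arm_command([
  [25,0,0,-10,0],
  [25,0,0,-45,0],
  [25,0,0,-85,0],
  [25,0,0,-125,0],
  [25,0,0,-140,0],
])

```text
time: 22.53
position: [0.5278, -0.3979, 0.1795]
tool_rot: [2.316, 2.11, 0.002]
ft_force: [0.8, -0.1, 0.2]
grip_width: 0.34
grip_force: 40.0
```

arm_command([
  [25,20,0,0,0],
  [25,55,-3,0,0],
  [25,90,-6,0,0],
  [25,125,-8,0,0],
  [25,160,-10,0,0],
])

```text
time: 22.95
position: [0.5299, -0.235, 0.1728]
tool_rot: [-2.323, -2.115, 0.001]
ft_force: [0.0, 0.7, -1.4]
grip_width: 0.341
grip_force: 40.0
```

arm_command([
  [25,35,-2,0,0],
  [25,70,-4,0,0],
  [25,105,-6,0,0],
  [25,140,-8,0,0],
  [25,160,-10,0,0],
])

```text
time: 23.37
position: [0.5351, -0.0713, 0.1731]
tool_rot: [-2.317, -2.121, -0.001]
ft_force: [0.4, 0.3, -0.8]
grip_width: 0.341
grip_force: 40.0
```

arm_command([
  [25,35,-2,0,-5],
  [25,70,-4,0,-10],
  [25,105,-6,0,-15],
  [25,130,-8,0,-16],
  [25,136,-9,0,-16],
])

```text
time: 23.78
position: [0.5382, 0.0662, 0.1733]
tool_rot: [-1.994, -2.426, -0.003]
ft_force: [-0.2, 0.1, -0.8]
grip_width: 0.341
grip_force: 40.0
```

arm_command([
  [25,0,0,0,0],
  [25,0,0,0,0],
  [25,0,0,0,0],
])

```text
time: 24.03
position: [0.5392, 0.0576, 0.1724]
tool_rot: [2.009, 2.415, -0.002]
ft_force: [-0.5, -0.6, -0.7]
grip_width: 0.339
grip_force: 40.0
```

```bash
python3 go.py 538.9 59.7 75 10.3; python3 snap.py w5
```

```text
[0.5392 0.0576 0.1724] [100.5, 10.5] 24.0333 [-0.5 -0.6 -0.7] w 29.46385260380687
shift [ 2.3  0.1 97.4] spin 0.2 j7 -0.11598671959971196
[0.53924409 0.05755947 0.17237403] [100.5, 10.5] 24.0333 [ 0.62  0.23 -0.86  1.78  0.18  1.22 -0.12]
```

View pics/w5.png

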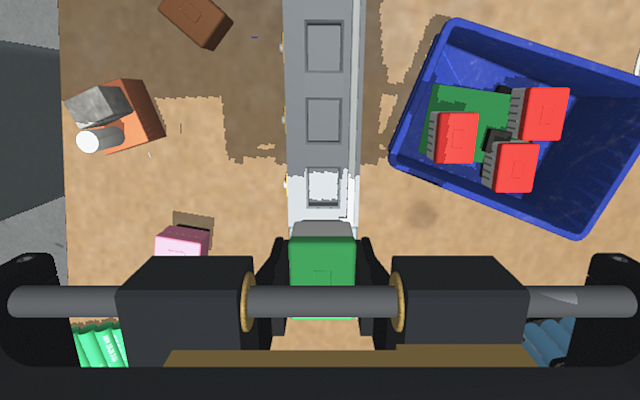

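The picture shows three duds in the scrap bin at (453,137), (540,113) and (512,167). Sockets are empty at (325,47), (323,120) and (323,187), and the relay is held straight. I cross-check the socket centres and descend.

arm_command([
  [25,2,0,30,0],
  [25,2,0,65,0],
  [25,2,0,90,0],
  [25,2,0,97,0],
  [25,2,0,97,0],
])

```text
time: 24.5
position: [0.5373, 0.0602, 0.0735]
tool_rot: [-2.006, -2.414, 0.005]
ft_force: [-0.1, -1.1, -1.6]
grip_width: 0.341
grip_force: 40.0
```

arm_command([
  [25,0,0,0,0],
  [25,0,0,0,0],
  [25,0,0,0,0],
])

```text
time: 24.75
position: [0.5404, 0.0618, 0.0774]
tool_rot: [2.004, 2.416, 0.003]
ft_force: [-0.2, -0.4, -1.0]
grip_width: 0.341
grip_force: 40.0
```

```bash
python3 go.py 538.9 60.0 45 10.3; python3 - <<'E'
from h import *
f=np.load('w5.npz');c=dict(intrinsics=f['K'],extrinsics=f['E'])
for u in((324,47),(323,120),(323,187)):print(ray(c,u,.024)*1000)
E
```

```text
[0.5404 0.0618 0.0774] [100.6, 10.6] 24.75 [-0.2 -0.4 -1. ] w 29.650515329729203
shift [-1.5 -1.9 32.4] spin 0.3 j7 -0.2031680418943506
[518.7931835  172.52360095  24.        ]
[528.29027063 116.96556542  24.        ]
[538.88871272  59.79989266  24.        ]
```

Socket centres agree to about 1 mm. I go down slowly.

arm_command([
  [25,-1.5,-1.5,5,0],
  [25,-1.5,-1.5,10,0],
  [25,-1.5,-1.5,14,0],
  [25,-1.5,-1.5,16,0],
  [25,-1.5,-1.5,16,0],
])

```text
time: 25.17
position: [0.5371, 0.06, 0.0588]
tool_rot: [-2.005, -2.418, 0.001]
ft_force: [0.0, -1.0, -0.4]
grip_width: 0.342
grip_force: 40.0
```

```bash
python3 go.py 538.9 60.0 45 10.3
```

```text
[0.5371 0.06   0.0588] [100.7, 10.7] 25.1667 [ 0.  -1.  -0.4] w 29.732588859478035
shift [-0.4  1.8 13.8] spin 0.4 j7 -0.21498714841907013
```

arm_command([
  [25,0,1.5,1,0],
  [25,0,1.5,3,0],
  [25,0,1.5,5,0],
  [25,0,1.5,7,0],
  [25,0,1.5,7,0],
])

```text
time: 25.58
position: [0.5388, 0.0603, 0.052]
tool_rot: [-2.005, -2.418, 0.001]
ft_force: [-0.6, -0.0, -2.2]
grip_width: 0.338
grip_force: 40.0
```

arm_command([
  [25,0,0,2,0],
  [25,0,0,4,0],
  [25,0,0,6,0],
  [25,0,0,6,0],
])

```text
time: 25.92
position: [0.5388, 0.0603, 0.046]
tool_rot: [-2.005, -2.418, 0.001]
ft_force: [-0.3, -0.4, -0.8]
grip_width: 0.342
grip_force: 40.0
```

```bash
python3 go.py 538.9 60.0 45 10.3
```

```text
[0.5388 0.0603 0.046 ] [100.7, 10.7] 25.9167 [-0.3 -0.4 -0.8] w 29.741196050118155
shift [-0.3  0.   1. ] spin 0.4 j7 -0.2294234708150278
```

Smooth insertion, no force. I press the last bit until the shoulder seats.

arm_command([
  [25,0,0,1,0],
  [25,0,0,2,0],
  [25,0,0,2.5,0],
  [25,0,0,2.5,0],
])

```text
time: 26.25
position: [0.5392, 0.0604, 0.0449]
tool_rot: [2.005, 2.418, -0.001]
ft_force: [-2.1, -0.3, 6.5]
grip_width: 0.341
grip_force: 40.0
```

arm_command([
  [44,0,0,-1,0],
  [44,0,0,-1,0],
  [44,0,0,-1,0],
  [44,0,0,-1,0],
])

```text
time: 26.58
position: [0.5392, 0.0603, 0.045]
tool_rot: [2.005, 2.418, 0.0]
ft_force: [-0.1, 0.1, 0.4]
grip_width: 0.489
grip_force: 0.0
```

arm_command([
  [44,0,0,-15,0],
  [50,0,0,-45,0],
  [60,0,0,-85,0],
  [60,0,0,-120,0],
  [60,0,0,-130,0],
])

```text
time: 27.0
position: [0.542, 0.0613, 0.1805]
tool_rot: [2.001, 2.414, 0.008]
ft_force: [1.1, 0.8, -0.2]
grip_width: 0.666
grip_force: 0.0
```

```bash
python3 go.py 606 -358 180 -7.9;python3 - <<'E'
from h import *
p,d=get_image('top');c=camera_params('top')
for b in blobs(mask(p,"green")): print(b.mean(0).round(),world_rect(c,b,.042))
E
```

```text
[0.542  0.0613 0.1805] [100.7, 10.7] 27.0 [ 1.1  0.8 -0.2] w 57.975357546221645
shift [-423.9  -14.9    1. ] spin 18.6 j7 -0.1158886248056001
[[356. 266.]] [ 339.5 -169.6   68.8   61.3   19.7]
[[ 98. 232.]] [472.3 446.4  62.   14.6   1. ]
[[419. 153.]] [ 606.7 -357.8   36.5   26.4   85.2]
```

arm_command([
  [60,-35,-1,0,0],
  [60,-70,-2,0,0],
  [60,-105,-4,0,0],
  [60,-140,-5,0,0],
  [60,-175,-6,0,0],
])

```text
time: 27.47
position: [0.5649, -0.1144, 0.1736]
tool_rot: [-2.004, -2.417, 0.002]
ft_force: [0.9, -0.6, 0.4]
grip_width: 0.689
grip_force: 0.0
```

arm_command([
  [60,-35,-1,0,0],
  [60,-70,-2,0,0],
  [60,-105,-4,0,0],
  [60,-140,-5,0,0],
  [60,-160,-6,0,0],
])

```text
time: 27.88
position: [0.588, -0.2765, 0.1727]
tool_rot: [-2.01, -2.413, 0.004]
ft_force: [0.3, 0.2, -0.8]
grip_width: 0.691
grip_force: 0.0
```

arm_command([
  [60,-35,-1,0,5],
  [60,-70,-2,0,11],
  [60,-85,-3,0,17],
  [60,-90,-3,0,18.5],
  [60,-90,-3,0,18.5],
])

```text
time: 28.3
position: [0.6022, -0.3611, 0.1729]
tool_rot: [-2.367, -2.062, 0.001]
ft_force: [-0.4, 0.9, 0.2]
grip_width: 0.694
grip_force: 0.0
```

arm_command([
  [60,0,0,30,0],
  [60,0,0,65,0],
  [60,0,0,85,0],
  [60,0,0,90,0],
  [60,0,0,90,0],
])

```text
time: 28.72
position: [0.6022, -0.357, 0.0829]
tool_rot: [-2.36, -2.067, 0.001]
ft_force: [-0.1, 0.6, 1.0]
grip_width: 0.686
grip_force: 0.0
```

arm_command([
  [60,0,0,0,0],
  [60,0,0,0,0],
  [60,0,0,0,0],
])

```text
time: 28.97
position: [0.6044, -0.3602, 0.0874]
tool_rot: [2.365, 2.063, 0.002]
ft_force: [0.6, -0.1, -0.2]
grip_width: 0.69
grip_force: 0.0
```

```bash
python3 go.py 606.1 -358.5 34 -7.4;python3 snap.py w6;python3 - <<'E'
from h import *
f=np.load('w6.npz');c=dict(intrinsics=f['K'],extrinsics=f['E'])
for b in blobs(mask(f['p'],'green'),150): print(b.mean(0).round(),world_rect(c,b,.042))
E
```

```text
[ 0.6044 -0.3602  0.0874] [82.2, -7.8] 28.9667 [ 0.6 -0.1 -0.2] w 60.00763863084318
shift [ 2.   1.3 53.4] spin -0.4 j7 0.1540098749372739
[ 0.60440843 -0.36017256  0.08740759] [82.2, -7.8] 28.9667 [ 0.89  0.59 -0.56  1.45  0.33  1.18  0.15]
[[327. 229.]] [ 606.6 -357.6   39.5   29.5   82.1]
```

arm_command([
  [60,2.5,2,20,0],
  [60,2.5,2,40,0],
  [60,2.5,2,50,0],
  [60,2.5,2,53,0],
  [60,2.5,2,53,0],
])

```text
time: 29.43
position: [0.605, -0.3579, 0.0316]
tool_rot: [-2.367, -2.064, 0.001]
ft_force: [-0.2, 0.3, -0.4]
grip_width: 0.689
grip_force: 0.0
```

arm_command([
  [25,0,0,0,0],
  [25,0,0,0,0],
  [25,0,0,0,0],
  [25,0,0,0,0],
  [25,0,0,0,0],
])

```text
time: 29.85
position: [0.6057, -0.3581, 0.0327]
tool_rot: [2.367, 2.064, 0.0]
ft_force: [0.1, -0.3, -0.4]
grip_width: 0.399
grip_force: 0.0
```

arm_command([
  [25,0,0,0,0],
  [25,0,0,0,0],
  [25,0,0,0,0],
])

```text
time: 30.1
position: [0.606, -0.358, 0.0326]
tool_rot: [2.367, 2.064, 0.001]
ft_force: [1.1, -0.2, 2.2]
grip_width: 0.342
grip_force: 40.0
```

```bash
python3 go.py 606.6 -357.6 34 -7.9
```

```text
[ 0.606  -0.358   0.0326] [82.2, -7.8] 30.1 [ 1.1 -0.2  2.2] w 29.786123117382925
shift [ 0.5  0.6 -1.4] spin 0.1 j7 0.1302041328016855
```

arm_command([
  [25,0,0,-10,0],
  [25,0,0,-45,0],
  [25,0,0,-85,0],
  [25,0,0,-125,0],
  [25,0,0,-140,0],
])

```text
time: 30.52
position: [0.6076, -0.3585, 0.1793]
tool_rot: [2.362, 2.059, 0.004]
ft_force: [1.2, -0.6, 0.6]
grip_width: 0.341
grip_force: 40.0
```

arm_command([
  [25,20,-6,0,0],
  [25,53,-16,0,0],
  [25,86,-26,0,0],
  [25,120,-37,0,0],
  [25,153,-47,0,0],
])

```text
time: 30.93
position: [0.5786, -0.1981, 0.1722]
tool_rot: [-2.368, -2.064, 0.001]
ft_force: [0.2, 0.4, -1.3]
grip_width: 0.345
grip_force: 40.0
```

arm_command([
  [25,34,-10,0,0],
  [25,68,-21,0,0],
  [25,102,-31,0,0],
  [25,130,-40,0,0],
  [25,153,-47,0,0],
])

```text
time: 31.35
position: [0.5528, -0.0387, 0.1725]
tool_rot: [-2.365, -2.068, 0.001]
ft_force: [1.1, 0.7, -0.9]
grip_width: 0.34
grip_force: 40.0
```

arm_command([
  [25,34,-10,0,-6],
  [25,70,-21,0,-12],
  [25,106,-32,0,-18],
  [25,145,-44,0,-18],
  [25,153,-47,0,-18],
])

```text
time: 31.77
position: [0.5256, 0.1247, 0.173]
tool_rot: [-2.002, -2.418, -0.004]
ft_force: [-0.0, 0.9, -0.2]
grip_width: 0.343
grip_force: 40.0
```

arm_command([
  [25,0,0,0,0],
  [25,0,0,0,0],
  [25,0,0,0,0],
])

```text
time: 32.02
position: [0.5285, 0.1143, 0.172]
tool_rot: [2.018, 2.407, -0.002]
ft_force: [-0.5, -0.5, 0.5]
grip_width: 0.34
grip_force: 40.0
```

```bash
python3 go.py 528.4 116.6 75 10.3
```

```text
[0.5285 0.1143 0.172 ] [100.1, 10.1] 32.0167 [-0.5 -0.5  0.5] w 29.598808099908997
shift [ 2.4  0.4 97. ] spin -0.2 j7 -0.23358454102911771
```

arm_command([
  [25,0,0,30,0],
  [25,0,0,65,0],
  [25,0,0,90,0],
  [25,0,0,97,0],
  [25,0,0,97,0],
])

```text
time: 32.43
position: [0.5269, 0.114, 0.073]
tool_rot: [-2.017, -2.405, 0.006]
ft_force: [-1.0, -1.4, -0.7]
grip_width: 0.341
grip_force: 40.0
```

arm_command([
  [25,0,0,0,0],
  [25,0,0,0,0],
  [25,0,0,0,0],
  [25,0,0,5,0],
  [25,0,0,5,0],
])

```text
time: 32.85
position: [0.5285, 0.1159, 0.0702]
tool_rot: [2.016, 2.409, 0.0]
ft_force: [-0.1, -0.1, -2.2]
grip_width: 0.339
grip_force: 40.0
```

```bash
python3 go.py 528.4 116.3 44.6 10.3
```

```text
[0.5285 0.1159 0.0702] [100.2, 10.2] 32.85 [-0.1 -0.1 -2.2] w 29.500407114083906
shift [ 0.5 -0.  25.6] spin -0.1 j7 -0.3248551662976049
```

arm_command([
  [25,0,0,4,0],
  [25,0,0,8,0],
  [25,0,0,11,0],
  [25,0,0,13,0],
  [25,0,0,15,0],
])

```text
time: 33.27
position: [0.5282, 0.1161, 0.0546]
tool_rot: [-2.016, -2.409, 0.0]
ft_force: [-0.2, -0.3, -1.2]
grip_width: 0.34
grip_force: 40.0
```

arm_command([
  [25,0,0,2,0],
  [25,0,0,4,0],
  [25,0,0,6,0],
  [25,0,0,6,0],
])

```text
time: 33.6
position: [0.5281, 0.116, 0.0486]
tool_rot: [-2.016, -2.409, 0.001]
ft_force: [-0.1, 0.1, -1.3]
grip_width: 0.34
grip_force: 40.0
```

```bash
python3 go.py 528.6 116.2 44.6 10.3
```

```text
[0.5281 0.116  0.0486] [100.2, 10.2] 33.6 [-0.1  0.1 -1.3] w 29.559448021938397
shift [0.1 0.5 4. ] spin -0.1 j7 -0.34605511423265134
```

arm_command([
  [25,0,0,2,0],
  [25,0,0,4,0],
  [25,0,0,4,0],
  [25,0,0,5.5,0],
  [25,0,0,5.5,0],
])

```text
time: 34.02
position: [0.5282, 0.116, 0.0445]
tool_rot: [2.016, 2.409, -0.002]
ft_force: [-2.3, -1.8, 7.6]
grip_width: 0.34
grip_force: 40.0
```

arm_command([
  [44,0,0,-1,0],
  [44,0,0,-1,0],
  [44,0,0,-1,0],
  [44,0,0,-1,0],
])

```text
time: 34.35
position: [0.5283, 0.116, 0.0445]
tool_rot: [2.016, 2.409, 0.0]
ft_force: [0.2, 0.3, -0.8]
grip_width: 0.488
grip_force: 0.0
```

arm_command([
  [44,0,0,-15,0],
  [50,0,0,-45,0],
  [60,0,0,-85,0],
  [60,0,0,-120,0],
  [60,0,0,-160,0],
])

```text
time: 34.77
position: [0.5274, 0.116, 0.2054]
tool_rot: [-2.015, -2.409, 0.002]
ft_force: [0.8, -0.3, 0.5]
grip_width: 0.667
grip_force: 0.0
```

arm_command([
  [60,-30,5,-10,0],
  [60,-65,10,-15,0],
  [60,-100,12,-15,0],
  [60,-120,12,-15,0],
  [60,-120,12,-15,0],
])

```text
time: 35.18
position: [0.5621, -0.007, 0.219]
tool_rot: [2.026, 2.399, -0.003]
ft_force: [-0.2, -0.9, 0.6]
grip_width: 0.688
grip_force: 0.0
```

arm_command([
  [60,0,0,0,0],
  [60,0,0,0,0],
  [60,0,0,0,0],
])

```text
time: 35.43
position: [0.5609, 0.002, 0.2195]
tool_rot: [-2.012, -2.412, -0.001]
ft_force: [-0.3, 0.8, -0.1]
grip_width: 0.69
grip_force: 0.0
```

```bash
python3 snap.py w7; python3 go.py 667 -104 200 50;python3 - <<'E'
from h import *
f=np.load('w7.npz');c=dict(intrinsics=f['K'],extrinsics=f['E'])
for b in blobs(mask(f['p'],'green'),150):
    m=np.zeros((400,640),np.uint8);cv2.drawContours(m,[b],-1,1,-1);m=cv2.erode(m,np.ones((7,7)));d=f['d'];v,u=np.nonzero(m*(d>0))
    P=np.linalg.solve(f['K'],np.c_[u,v,np.ones(len(u))].T)*d[v,u];Z=(f['E'][:3,:3]@P).T[:,2]+f['E'][2,3]
    print(b.mean(0).round(),world_rect(c,b,.054),np.median(Z),Z.min(),Z.max())
E
```

```text
[0.56094178 0.00204876 0.2195114 ] [100.3, 10.3] 35.4333 [ 0.68  0.22 -0.83  1.68  0.17  1.32 -0.  ]
[0.561  0.002  0.2196] [100.3, 10.3] 35.4833 [-0.4  0.7 -0.2] w 59.856584591557734
shift [-123.3   85.3   19.5] spin -39.7 j7 -0.0019119327926338503
[[310. 118.]] [538.6  59.8  38.1  29.1 -79.5] 0.05305299863267787 0.050713682091818646 0.05561755495555887
[[308.  48.]] [527.4 115.8  38.6  29.  -79.7] 0.053164738172214565 0.05059227560338181 0.05574714762888516
[[447.  51.]] [639.1 128.4  61.1  53.    4.5] 0.014342364719433565 0.006334079090635214 0.018150497470671156
```

View pics/w7.png

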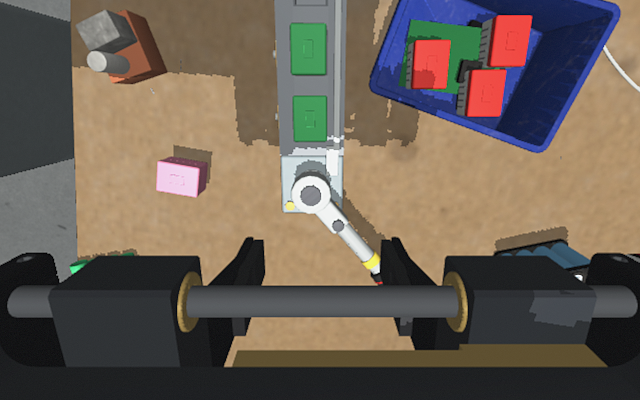

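Both fresh relays are home, with cap tops at about 53–54 mm, at pixels (310,118) and (308,48). The three duds are in the bin. Next is the wrench.

arm_command([
  [60,-30,21,0,0],
  [60,-60,42,0,0],
  [60,-90,62,0,0],
  [60,-118,82,0,0],
  [60,-123,85,0,0],
])

```text
time: 35.9
position: [0.6692, -0.1113, 0.2179]
tool_rot: [2.021, 2.403, -0.001]
ft_force: [-1.4, -2.6, 0.2]
grip_width: 0.69
grip_force: 0.0
```

arm_command([
  [60,0,0,0,-7],
  [60,0,0,0,-14],
  [60,0,0,0,-21],
  [60,0,0,0,-28],
  [60,0,0,0,-35],
])

```text
time: 36.32
position: [0.6665, -0.1041, 0.2196]
tool_rot: [-1.186, -2.909, -0.001]
ft_force: [-0.1, 0.9, -0.1]
grip_width: 0.687
grip_force: 0.0
```

arm_command([
  [60,0,0,35,-5],
  [60,0,0,70,-5],
  [60,0,0,95,-5],
  [60,0,0,105,-5],
  [60,0,0,105,-5],
])

```text
time: 36.73
position: [0.6647, -0.1048, 0.1117]
tool_rot: [-1.066, -2.95, 0.001]
ft_force: [-0.3, 0.1, 0.4]
grip_width: 0.684
grip_force: 0.0
```

```bash
python3 arc.py -40 -39
```

```text
[ 0.66473708 -0.10480276  0.11174701] [-0.3  0.1  0.4] 0.6839602021612686 [140.3, 50.3] 36.7333
-40.0 [-1.5  0.7 59.7] spin 0.3
-39.0 [-1.4  3.3 59.7] spin -0.7
```

arm_command([
  [60,-1,2,20,0],
  [60,-1,2,45,0],
  [60,-1,2,60,0],
  [60,-1,2,62,0],
  [45,-1,2,62,0],
])

```text
time: 37.15
position: [0.6687, -0.1048, 0.0529]
tool_rot: [-1.07, -2.954, -0.0]
ft_force: [-0.3, -0.5, 0.5]
grip_width: 0.662
grip_force: 0.0
```

arm_command([
  [45,0,0,0,0],
  [45,0,0,0,0],
  [45,0,0,0,0],
])

```text
time: 37.4
position: [0.6697, -0.1051, 0.0542]
tool_rot: [1.069, 2.951, 0.0]
ft_force: [0.2, -0.7, 0.2]
grip_width: 0.538
grip_force: 0.0
```

```bash
python3 arc.py -45 -50 -55 -60 -65 -70
```

```text
[ 0.66969322 -0.10506721  0.05424925] [ 0.2 -0.7  0.2] 0.5375157997684342 [140.2, 50.2] 37.4
-45.0 [  3.4 -15.5   2.2] spin 5.2
-50.0 [  5.2 -28.4   2.2] spin 10.2
-55.0 [  8.  -41.2   2.2] spin 15.2
-60.0 [ 12.  -53.7   2.2] spin 20.2
-65.0 [ 17.  -65.8   2.1] spin 25.2
-70.0 [ 23.1 -77.3   2.1] spin 30.2
```

arm_command([
  [45,3,-15,1,5],
  [45,5,-28,2,10],
  [45,8,-41,2,15],
  [45,12,-54,2,20],
  [45,17,-66,2,25],
])

```text
time: 37.82
position: [0.615, -0.1436, 0.0523]
tool_rot: [1.687, 2.646, 0.006]
ft_force: [2.9, 3.9, 0.3]
grip_width: 0.515
grip_force: 1.7
```

```bash
python3 arc.py -70 -75 -80 -85 -88
```

```text
[ 0.61503446 -0.14364829  0.0523342 ] [2.9 3.9 0.3] 0.5148982146101894 [115.0, 25.0] 37.8167
-70.0 [ -0.1 -14.    0.3] spin 5.0
-75.0 [  1.6 -27.    0.2] spin 10.0
-80.0 [  4.4 -39.7   0.1] spin 15.0
-85.0 [  8.3 -52.2   0.1] spin 20.0
-88.0 [ 11.2 -59.5   0. ] spin 23.0
```

arm_command([
  [45,0,-14,0,5],
  [45,2,-27,0,10],
  [45,4,-40,0,15],
  [45,8,-52,0,20],
  [45,8,-52,0,20],
])

```text
time: 38.23
position: [0.5625, -0.1596, 0.0518]
tool_rot: [2.12, 2.316, -0.0]
ft_force: [-1.0, 0.3, -0.5]
grip_width: 0.518
grip_force: 0.0
```

```bash
python3 arc.py -88 -90 -92 -94 -96 -98 -100
```

```text
[ 0.56245245 -0.15964959  0.05184994] [-1.   0.3 -0.5] 0.5177554315486277 [95.0, 5.0] 38.2333
-88.0 [ 1.6 -6.  -0.2] spin 3.0
-90.0 [  1.9 -11.2  -0.2] spin 5.0
-92.0 [  2.5 -16.4  -0.2] spin 7.0
-94.0 [  3.2 -21.6  -0.2] spin 9.0
-96.0 [  4.1 -26.8  -0.2] spin 11.0
-98.0 [  5.2 -31.9  -0.2] spin 13.0
-100.0 [  6.5 -37.   -0.2] spin 15.0
```

arm_command([
  [45,1,-5,0,3],
  [45,2,-10,0,5],
  [45,2.5,-15,0,7],
  [45,3,-19,0,8],
  [45,3,-19,0,8],
])

```text
time: 38.65
position: [0.5448, -0.1595, 0.0516]
tool_rot: [2.272, 2.165, 0.001]
ft_force: [1.9, -0.5, 1.1]
grip_width: 0.514
grip_force: 1.0
```

arm_command([
  [45,0,-2,0,1],
  [45,1,-4,0,1.5],
  [45,1,-4,0,1.5],
])

```text
time: 38.9
position: [0.5402, -0.1576, 0.0509]
tool_rot: [2.303, 2.135, 0.0]
ft_force: [2.5, -2.3, 1.6]
grip_width: 0.516
grip_force: 1.6
```

arm_command([
  [45,0,-2,0,1],
  [45,1,-4,0,1.5],
  [45,1,-4,0,1.5],
])

```text
time: 39.15
position: [0.5384, -0.157, 0.0512]
tool_rot: [2.328, 2.101, 0.006]
ft_force: [8.4, -3.8, -3.4]
grip_width: 0.517
grip_force: 4.7
```

```bash
python3 arc.py -95 -97 -100
```

```text
[ 0.53838972 -0.15697984  0.05118641] [ 8.4 -3.8 -3.4] 0.5170997517708644 [84.1, -5.9] 39.15
-95.0 [-1.2 -0.2 -0.8] spin -0.9
-97.0 [-1.2 -5.5 -0.8] spin 1.1
-100.0 [ -0.8 -13.3  -0.9] spin 4.1
```

arm_command([
  [45,0,-3,0,1],
  [45,0,-5,0,2],
  [45,0,-5,0,2],
])

```text
time: 39.4
position: [0.5336, -0.1565, 0.0512]
tool_rot: [2.365, 2.059, 0.006]
ft_force: [10.7, -4.4, -3.3]
grip_width: 0.519
grip_force: 5.4
```

arm_command([
  [45,0,-2,0,1],
  [45,0,-4,0,2],
  [45,0,-4,0,2],
])

```text
time: 39.65
position: [0.5297, -0.1559, 0.0512]
tool_rot: [2.401, 2.018, 0.007]
ft_force: [11.2, -4.2, -4.4]
grip_width: 0.517
grip_force: 5.4
```

```bash
python3 arc.py -97 -100
```

```text
[ 0.52969541 -0.15585139  0.05118369] [11.2 -4.2 -4.4] 0.5167427472642543 [80.1, -9.9] 39.65
-97.0 [-1.2  3.4 -0.8] spin -2.9
-100.0 [-1.4 -4.5 -0.8] spin 0.1
```

arm_command([
  [45,0,-3,0,1.5],
  [45,0.5,-6,0,3],
  [45,1,-9,0,4.5],
  [45,1,-9,0,4.5],
])

```text
time: 39.98
position: [0.5208, -0.1538, 0.0512]
tool_rot: [2.478, 1.921, 0.006]
ft_force: [10.5, -5.4, -4.8]
grip_width: 0.521
grip_force: 5.7
```

```bash
python3 arc.py -97 -100; python3 snap.py w8
```

```text
[ 0.52083136 -0.15376045  0.05120329] [10.5 -5.4 -4.8] 0.5206305138122158 [75.6, -14.4] 39.9833
-97.0 [-0.7 12.6 -0.7] spin -7.4
-100.0 [-1.5  4.8 -0.8] spin -4.4
[ 0.52083136 -0.15376045  0.05120329] [75.6, -14.4] 39.9833 [ 0.81  0.33 -0.65  1.9   0.24  0.98 -0.2 ]
```

View pics/w8.png

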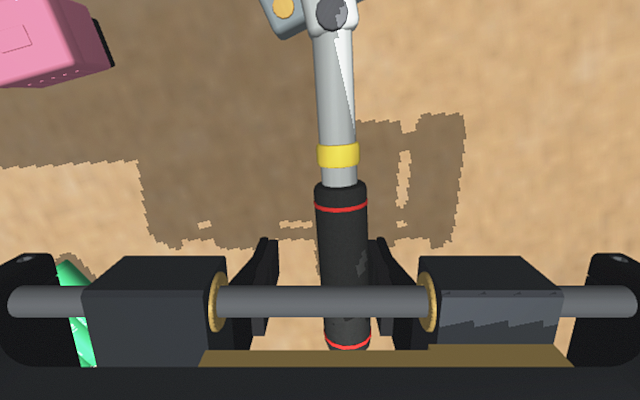

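```bash
python3 - <<'E'
from h import *
f=np.load('w8.npz');c=dict(intrinsics=f['K'],extrinsics=f['E'])
for z in(.05,.06):
    P=[ray(c,u,z)[:2]*1000 for u in((332,12),(338,156),(341,197),(346.5,345))]
    print(np.round(P),[np.degrees(np.arctan2(*(q-P[0])[::-1])).round(1) for q in P[1:]])
E
```

```text
[[ 551.  -46.]
 [ 540. -101.]
 [ 537. -120.]
 [ 521. -198.]] [np.float64(-101.3), np.float64(-100.9), np.float64(-101.2)]
[[ 550.  -48.]
 [ 540.  -99.]
 [ 537. -117.]
 [ 522. -190.]] [np.float64(-101.3), np.float64(-100.9), np.float64(-101.2)]
```

The handle now points to -101.2° against -91.8° when straight, so it has given by about 9.4° (0.16 rad) with the nut tight. It has clicked, and I ease off.

arm_command([
  [45,-1,5,0,-2],
  [45,-1,10,0,-4],
  [45,-2,15,0,-6],
  [45,-2,20,0,-8],
  [45,-2,24,0,-9],
])

```text
time: 40.45
position: [0.5402, -0.1589, 0.0499]
tool_rot: [-2.318, -2.116, 0.001]
ft_force: [-0.5, -0.9, -1.1]
grip_width: 0.518
grip_force: 0.0
```

arm_command([
  [45,0,3,0,0],
  [45,0,6,0,0],
  [45,0,6,0,0],
])

```text
time: 40.7
position: [0.5463, -0.1606, 0.05]
tool_rot: [-2.322, -2.114, 0.001]
ft_force: [0.2, -0.2, 0.0]
grip_width: 0.518
grip_force: 0.0
```

```bash
python3 arc.py -91.8
```

```text
[ 0.54634338 -0.16058448  0.0499566 ] [ 0.2 -0.2  0. ] 0.5177923582436056 [84.6, -5.4] 40.7
-91.8 [ 2.  -0.1 -2. ] spin -3.6
```

Centred and force-free. I open, spin slightly and rise.

arm_command([
  [60,0,0,0,-3],
  [60,0,0,0,-3],
  [60,0,0,0,-3],
  [60,0,0,-20,-3],
  [60,0,0,-50,-3],
])

```text
time: 41.12
position: [0.544, -0.1603, 0.0981]
tool_rot: [-2.263, -2.17, 0.005]
ft_force: [0.7, -0.8, 0.4]
grip_width: 0.681
grip_force: 0.0
```

arm_command([
  [60,0,0,-40,0],
  [60,0,0,-80,0],
  [60,0,0,-120,0],
  [60,0,0,-150,0],
  [60,0,0,-150,0],
])

```text
time: 41.53
position: [0.5501, -0.1611, 0.2579]
tool_rot: [2.26, 2.167, 0.007]
ft_force: [1.1, 1.4, 0.7]
grip_width: 0.688
grip_force: 0.0
```

arm_command([
  [60,0,0,0,0],
  [60,0,0,0,0],
  [60,0,0,0,0],
])

```text
time: 41.78
position: [0.5458, -0.1607, 0.2487]
tool_rot: [-2.265, -2.173, 0.003]
ft_force: [-0.3, -0.5, -0.5]
grip_width: 0.694
grip_force: 0.0
```

```bash
python3 snap.py w9
```

```text
[ 0.54579223 -0.16073626  0.24868905] [87.6, -2.4] 41.7833 [ 0.87  0.21 -0.72  1.62  0.14  1.37  0.09]
```

View pics/w9.png

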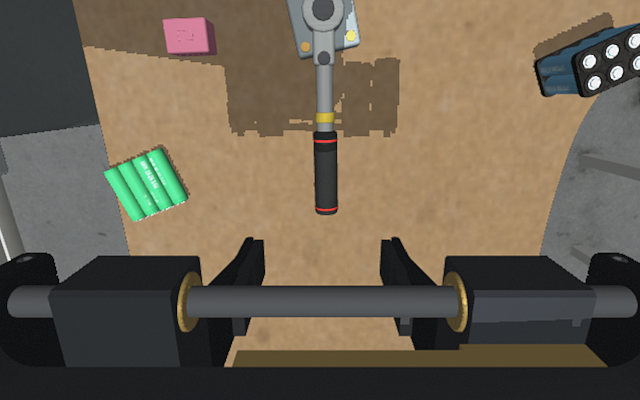

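```bash
python3 -c "
from bench import *;import cv2
p,d=get_image('top');cv2.imwrite('pics/end.png',cv2.resize(p[90:300,160:460,::-1],None,fx=2.6,fy=2.6,interpolation=cv2.INTER_CUBIC))"
```

```text
(no output)
```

View pics/end.png

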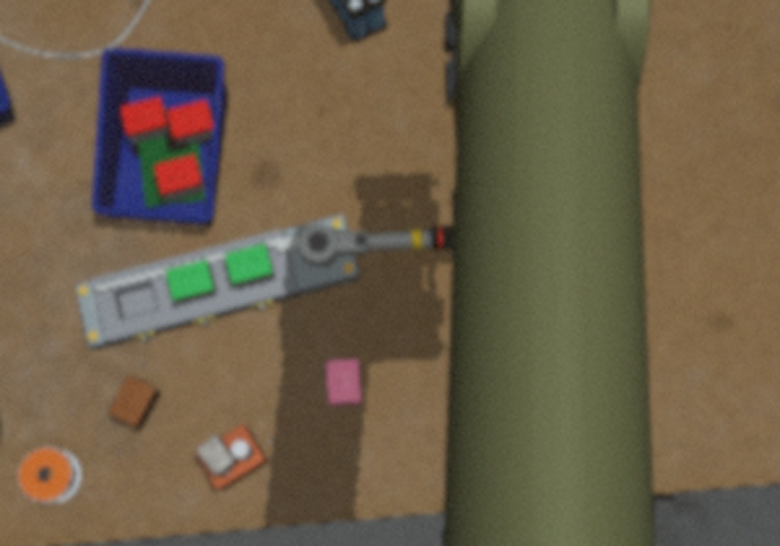

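The final view shows three duds in the bin around (165,145), two fresh relays home at (190,280) and (250,263), the wrench straight and the bystanders in place.

```bash
python3 -c "
from bench import *
print(close_job())"
```

```text
the job is handed in; nothing more can be done
None
```

The job is done and handed in: all three burnt-out relays are in the scrap bin, both fresh relays are fully home in sockets 1 and 2, and the nut is tight with the wrench clicked at about 9° and left straight.

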